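Pack the paint jar and snap the case shut

ROBOT

A 6-joint arm with a two-finger parallel gripper is mounted at the origin on the work surface. World frame = base frame: x ahead of the robot, y to its left, z up, the work surface at z = 0. Lengths are in m, angles in rad, forces in N, time in s.
With the tool pointing down it reaches from about 0.325 to 0.775 m from the base axis. Payload 5.5 kg.
Tool frame: the origin (TCP) lies on the centre line of the jaws, within the pads' length; the fingertips stand 22 mm ahead of it and the grasp point (between the pads) lies 3 mm ahead of it (nose_length is the distance from the TCP to the fingertips, in m); z points along the fingers, y is the line along which they close (so a half turn about z gives the same grasp; the last joint's range is limited). The gripper opens to 85 mm and grips with 20 to 120 N. Pads are 22 mm wide; open, the fingers measure 114 mm over their backs; the gripper's body (76 mm by 85 mm) begins 54 mm behind the grasp point. The pads swing forward as they close: fully open they stand 13 mm farther back than shut.
Start: joints at [-1.202, 0.091, 1.231, -0, 1.82, -0.057], TCP at [0.248, -0.546, 0.223] pointing down, gripper open.
Joint ranges: [-2.87, 2.87], [-0.86, 2.18], [0.17, 2.46], [-1.51, 4.65], [0.06, 2.69], [-2.65, 2.65]. Speed limits (rad/s): [2.57, 2.57, 3.01, 3.14, 3.14, 3.14].

INTERFACE

Orientations are given as [roll, pitch, yaw] about the fixed x, y, z axes, in that order (R = Rz(yaw) Ry(pitch) Rx(roll)).
In Python, from station import get_obs, read_camera, get_calibration, hand_in, nose_length gives the robot as it stands. The module is installed in compiled form; this text tells all that it offers.
- The arm moves only by the tool carry_out, never from a script. Its argument "rows" is a list of rows, each an object with "xyz": the shift along the tool's x, y, z each as a share of 1000 mm, from -1 to 1, a list of three; "rot": the turn, a rotation vector about the tool's x, y, z each as a share of 60 degrees, from -1 to 1, a list of three. In form: [{"xyz": [x, y, z], "rot": [rx, ry, rz]}, ...]. A call has 1 to 5 rows; each row is the pose to reach, as a shift and turn from the pose commanded when the call began, along the tool's axes at that moment; what a row does not reach only later rows make up. A row lasts 1/8 s, in which the tool goes at most 62.5 mm and 10.7 degrees, less where a joint would pass 70% of its speed; a pose out of reach is approached as far as the arm can. A call with a number of a shift or a turn outside -1 to 1 is refused whole. A call with a gripper value outside its range is refused whole. "jaw" is the opening, from -1 (shut) to 1 (fully open), set as the call begins (left out, the last holds). The fingers move at their own pace and stop on an object; "squeeze" is the grip in N (left out, the last holds). Time passes only in rows, so rows that repeat a pose let the fingers close. It gives the time, the measured TCP pose, the force, the opening and the grip force at its end, in the units of the state.
- get_obs(): the state, without advancing time (a new reading comes with each control period).
- read_camera(name): name is "scene" or "top" or "wrist"; returns (picture, depth): 400x640x3 uint8, red, green, blue; 400x640 float32, m along the optical axis (not along the pixel's ray), 0 where there is no reading.
- get_calibration(name): a dict with "intrinsics" (3x3 intrinsics, pixels), "R" (3x3) and "t" (3): a world point X has camera coordinates R X + t; the wrist camera has in their place "T_tool_cam" (4x4, takes a point from camera to tool coordinates, whose origin is the TCP and whose axes are the flange's). Camera axes: x right, y down, z forward; pixel columns grow to the right and rows downward; lengths in m; the calibration is good to about 2 mm. A picture is of the moment at which its call begins: read the wrist's pose just before it. get_calibration takes no time and is no camera call.
- hand_in(): hands the job in; it is judged then, once.
The state is a dict: "time": time; "joint_positions": joint angles; "qd": joint speeds; "joint_torque": joint torques, N m; "ee_pos": TCP position; "eef_rot": TCP orientation; "ft_force": force on the tool from outside, world axes, zero at the start; "moment": the same for the moment, N m; "width": finger opening in m; "finger_force": force on a finger pad.
Only numpy, scipy, OpenCV 4.12 (cv2) and the standard library are available. Lean on these libraries where they do the work, as an engineer would, in place of code of your own. Each camera call takes 0.05 s, during which the arm holds its last target. There are 200 camera calls.

TASK

Put away the taller of the two paint jars that lean in the slanted rack: stand it upright on the floor of the empty half of the wooden case, without dropping it. Then swing the case's lid down and press it fully shut past its catch. Leave the shorter jar, the jar already in the case, the varnish bottle and the brush pot where they are.

Things in the scene. Friction and masses are not known exactly. Their poses are not given: they have to be found in the camera images.
- tall_jar: The jar to pack: round, 46 mm in diameter, 80 mm tall, straight sides, white with a paper band and a black screw cap (top 22 mm), about 160 g. Origin at the centre of its underside, z along its axis to the cap. At the start it leans in the rack, its axis 29 degrees from vertical, cap towards the robot; which berth it is in varies.
- short_jar: The same kind of jar but 54 mm tall, in the rack's other berth; stays there. Origin at the centre of its underside, z to its cap.
- rack: Fixed plywood rack, 120 (x) x 236 (y) mm, two berths 120 mm apart along its y (at y = +60 and -60 mm). Origin under its centre on the table, z up. Its x points away from the robot side: the jars' caps lean towards -x. A tilted ledge carries each jar's underside (centre 45 mm above the table) and a tilted board supports the first 46 mm of its lower side; the jars' other sides are free.
- case: Fixed open wooden case, 170 (x) x 200 (y) x 98 (z) mm outside, walls and floor 8 mm thick. Origin under its centre on the table, z up; its lid's hinge is along the +x wall, its spring roller catch at the middle of the -x wall's inner face near the rim. A low divider along x (6 mm thick, top 50 mm above the table) at y = 0 parts it into two bays, each 154 (x) x 89 (y) mm inside.
- empty_bay (a point): Centre of the inner floor of the empty bay (the +y half of the case), 8 mm above the table; axes as the case's.
- stored_jar: A jar just like the tall one that already stands in the other bay; stays there. Origin at the centre of its underside.
- lid (a joint): Angle of the case's lid in rad: 0 shut, 1.57 standing upright, limit 1.8. Stiff hinge: the lid stays where it is left. From about 0.08 rad the catch holds it up; 10 to 20 N pressed down near the front edge snaps it past to 0.
- lid_hinge (a point): Point on the lid's hinge axis, midway along it, 98 mm above the table (the level of the lid's underside when shut); moves with the lid, whose x axis points from the front edge to the hinge and z out of its outer face. The lid is a plain wooden board 170 (x) x 200 (y) x 10 (z) mm, about 300 g; shut, its top is 108 mm above the table.
- lid_front (a point): Middle of the lid's free (front) edge, on its outer face, 170 mm from the hinge; moves with the lid.
- varnish: Bystander: bottle 52 mm in diameter, 150 mm tall, standing on the table; origin under its centre.
- brush_pot: Bystander: white pot 72 mm in diameter, 95 mm tall, with brushes up to 230 mm above the table; origin under its centre.
Things that resemble listed ones, but are neither listed nor needed, are in the scene too. Leave any purple or yellow look-alike of the tall_jar alone.

How it is judged:
On the way, in this order (a step that is already met when the one before it is completed fails the run):
1. the tall jar stands upright on the floor of the empty bay, released, with the lid still open (x of tall_jar in the frame of empty_bay between -0.07 and 0.07 m and y of tall_jar in the frame of empty_bay between -0.04 and 0.04 m and z of tall_jar in the frame of empty_bay between -0.006 and 0.006 m and angle between tall_jar's own z axis and vertical below 0.12 rad and contact force between the fingers and tall_jar below 0.1 N and linear speed of tall_jar below 0.02 m/s and value of joint lid above 0.5 rad), for 0.2 s.
2. the lid is fully shut, past its catch (value of joint lid below 0.02 rad), for 0.2 s.
At the end, for the whole second after the job is handed in: The tall jar stands upright (within 7 degrees), at rest on the floor of the case's formerly empty bay (within 6 mm of floor level), the lid is shut past its catch (within 0.02 rad), and the short jar, the stored jar, the bottle and the brush pot are within 25 mm of where they began (x of tall_jar in the frame of empty_bay between -0.07 and 0.07 m and y of tall_jar in the frame of empty_bay between -0.04 and 0.04 m and z of tall_jar in the frame of empty_bay between -0.006 and 0.006 m and angle between tall_jar's own z axis and vertical below 0.12 rad and contact force between the fingers and tall_jar below 0.1 N and linear speed of tall_jar below 0.02 m/s and value of joint lid below 0.02 rad and distance of each of short_jar, stored_jar, varnish, brush_pot from where it was at the start of the episode below 0.025 m); the robot touches nothing.
It fails at once if the tall jar is dropped or thrown (falls free, out of the fingers, faster than 0.6 m/s, a drop of about 2 cm) (contact force between the fingers and tall_jar below 0.1 N and linear speed of tall_jar above 0.6 m/s).
It fails at once if the short jar is moved by more than 25 mm or tipped over (distance of short_jar from where it was at the start of the episode above 0.025 m).
It fails at once if the jar already in the case is moved by more than 25 mm or tipped over (distance of stored_jar from where it was at the start of the episode above 0.025 m).
It fails at once if the varnish bottle is moved by more than 25 mm or tipped over (distance of varnish from where it was at the start of the episode above 0.025 m).
It fails at once if the brush pot is moved by more than 25 mm or tipped over (distance of brush_pot from where it was at the start of the episode above 0.025 m).
It also fails if it takes over 58 s, if anything falls off the work surface, if the arm or the gripper's body presses on something with over 40 N, if the wrist force passes 120 N, or if a joint passes its speed limit or range.

## Working session

There is one attempt and no reset: what is moved stays moved. The work goes in short steps, Python scripts to look and compute and a tool call to move; the robot and the scene stay as the last step left them, time stands still between calls to the robot, and variables do not carry over. Pictures are saved under pics/ and viewed, at most 10 in all, crops included, and the job is handed in when it is done.

Besides the shell and the picture viewer there is one more tool, called after "Emit:" as name(argument=value, ...), one argument or row to a line, values as JSON. carry_out: Moves the arm, as the interface text tells. Its arguments: {"type":"object","properties":{"rows":{"type":"array"},"jaw":{"type":"number"},"squeeze":{"type":"number"}},"required":["rows"]}

```bash
ls; mkdir -p pics
cat > h.py <<'E'
import numpy as np, cv2
from station import *
from scipy.spatial.transform import Rotation as R
def cam(name):
    o=get_obs(); im,d=read_camera(name); c=get_calibration(name); K=np.array(c["intrinsics"])
    if name=="wrist":
        T=np.array(c["T_tool_cam"]); Rt=R.from_euler('xyz',o["eef_rot"]).as_matrix()
        Rw=Rt@T[:3,:3]; C=Rt@T[:3,3]+np.array(o["ee_pos"])
    else:
        Rw=np.array(c["R"]).T; C=-Rw@np.array(c["t"])
    return im,d,K,Rw,C
def cloud(d,K,Rw,C):
    v,u=np.mgrid[:d.shape[0],:d.shape[1]]
    p=np.stack([(u-K[0,2])/K[0,0]*d,(v-K[1,2])/K[1,1]*d,d],-1)
    return p@Rw.T+C
E
python3 - <<'E'
from h import *
o=get_obs(); print({k:np.round(v,3) for k,v in o.items()}, nose_length if not callable(nose_length) else nose_length())
for n in ("scene","top"):
    im,d,K,Rw,C=cam(n); cv2.imwrite(f"pics/{n}0.png",im[:,:,::-1]); np.savez(f"{n}0.npz",im=im,d=d,K=K,Rw=Rw,C=C); print(n,K,C.round(3),Rw.round(3),(d>0).mean())
E
```

```text
pics
{'time': np.float64(0.0), 'joint_positions': array([-1.202,  0.092,  1.232,  0.   ,  1.82 , -0.057]), 'qd': array([-0.001, -0.001, -0.   ,  0.   , -0.   ,  0.   ]), 'joint_torque': array([-0.0000e+00, -4.5873e+01, -4.1802e+01, -0.0000e+00,  1.2000e-02,
        0.0000e+00]), 'ee_pos': array([ 0.248, -0.546,  0.222]), 'eef_rot': array([-3.14 , -0.   ,  0.426]), 'ft_force': array([-1.279,  0.362,  0.594]), 'moment': array([-0.043, -0.032,  0.023]), 'finger_force': np.float64(0.0), 'width': np.float64(0.086)} 0.022
scene [[396.6020965    0.         313.03207704]
 [  0.         396.6020965  199.02157375]
 [  0.           0.           1.        ]] [ 1.05  -0.351  0.561] [[ 0.636  0.496 -0.591]
 [ 0.771 -0.422  0.477]
 [-0.013 -0.759 -0.651]] 0.99573828125
top [[365.67912081   0.         325.23417268]
 [  0.         365.67912081 196.7060141 ]
 [  0.           0.           1.        ]] [0.515 0.006 0.872] [[ 0.014 -0.996  0.09 ]
 [-1.    -0.015  0.   ]
 [ 0.001 -0.09  -0.996]] 0.996015625
```

View pics/scene0.png

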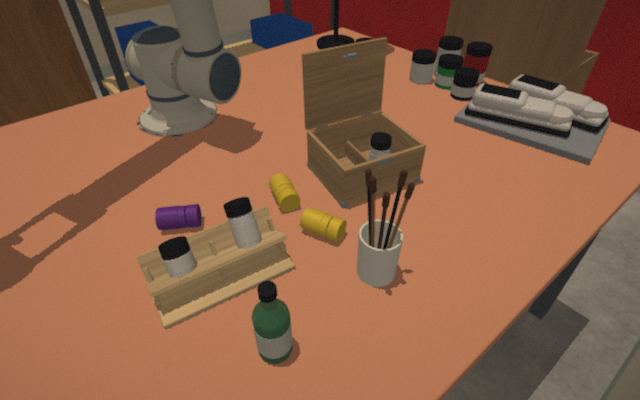

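View pics/top0.png

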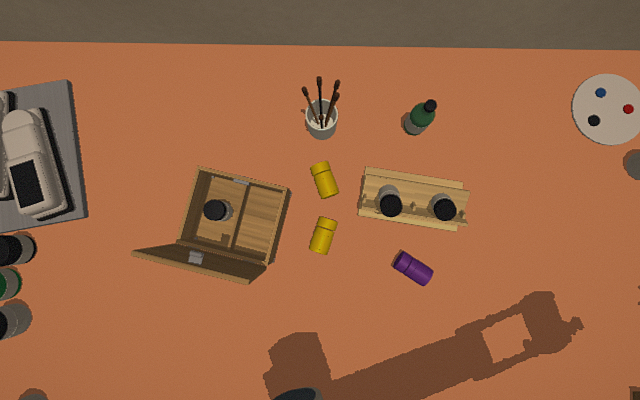

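The scene view shows the tall jar at (243,220) in the rack's berth nearer the case, with the short jar at (178,255). The case is at (365,150) with its lid up. In the top view the tall jar's cap is at (390,205), the case spans (180–290, 165–285) with the empty bay on the right around (262,220), the lid is on the robot side, and the varnish and brush pot sit at the top, on the far side. The yellow and purple decoys lie in between.

Run:
```python
from h import *
D={n:dict(np.load(f"{n}0.npz")) for n in("top","scene")}
P={};H={}
for n,D_ in D.items():
    P[n]=cloud(D_["d"],D_["K"],D_["Rw"],D_["C"]); H[n]=cv2.cvtColor(D_["im"],cv2.COLOR_RGB2HSV)
print("table z",[ (n,np.median(P[n][300:340,300:340,2] if n=="scene" else P[n][60:80,200:280,2]).round(4)) for n in P])
def comp(n,box,f):
    m=np.zeros(P[n].shape[:2],bool); u0,v0,u1,v1=box; m[v0:v1,u0:u1]=True
    return P[n][m&f(H[n],P[n])]
wood=lambda h,p:(h[...,0]>8)&(h[...,0]<28)
# case rim
q=comp("top",(170,155,300,290),lambda h,p:abs(p[...,2]-.098)<.006)
r=cv2.minAreaRect((q[:,:2]*1000).astype(np.float32)); print("rim",len(q),r, cv2.boxPoints(r).round(1).tolist(), np.median(q[:,2]))
# lid
for n,b in(("top",(125,235,275,290)),("scene",(295,35,392,125))):
    q=comp(n,b,lambda h,p:(p[...,2]>.125)&(p[...,0]>.2)&(p[...,0]<.6))
    c=np.median(q,0); k=np.linalg.norm(q-c,axis=1)<.12; q=q[k]; c=q.mean(0)
    nn=np.linalg.svd(q-c,full_matrices=False)[2][2]; print("lid",n,len(q),c.round(3),nn.round(3),"zmax",np.percentile(q[:,2],99).round(3), "lo/hi", np.percentile(q,[1,99],axis=0).round(3).tolist())
# dark caps, tall + short
for nm,bt,bs in(("tall",(372,180,408,222),(222,195,262,250)),("short",(428,190,462,225),(158,235,195,278))):
    for n,b in(("top",bt),("scene",bs)):
        q=comp(n,b,lambda h,p:(h[...,2]<60)&(p[...,2]>.06)); w=comp(n,b,lambda h,p:(h[...,1]<60)&(h[...,2]>90)&(p[...,2]>.04))
        print(nm,n,"cap",len(q),q.mean(0).round(3),q[:,2].max().round(3),"white",len(w),w.mean(0).round(3) if len(w) else 0)
        np.save(f"{nm}_{n}.npy",np.r_[q,w])
# rack
q=comp("top",(350,160,475,235),lambda h,p:wood(h,p)&(p[...,2]>.02)); r=cv2.minAreaRect((q[:,:2]*1000).astype(np.float32)); print("rack",r,cv2.boxPoints(r).round(1).tolist())
for nm,b in(("varn",(400,95,440,138)),("pot",(300,75,345,142)),("yel1",(308,158,342,200)),("yel2",(306,213,340,258)),("purp",(390,248,436,288)),("stored",(200,196,234,226))):
    q=comp("top",b,lambda h,p:(p[...,2]>(.012 if nm!="stored" else .075))&(h[...,2]<(999 if nm!="stored" else 70))); print(nm,q.mean(0).round(3),q.min(0).round(3),q.max(0).round(3))
```

```text
table z [('top', np.float64(-0.0001)), ('scene', np.float64(-0.0006))]
rim 1490 ((542.9988403320312, 204.99671936035156), (201.3803253173828, 175.49081420898438), 76.70549774169922) [[434.5, 127.19999694824219], [605.2000122070312, 86.80000305175781], [651.5, 282.79998779296875], [480.79998779296875, 323.20001220703125]] 0.0981058570013168
lid top 2246 [0.455 0.22  0.235] [-0.972  0.229 -0.058] zmax 0.271 lo/hi [[0.429, 0.128, 0.137], [0.479, 0.318, 0.271]]
lid scene 5231 [0.457 0.218 0.202] [-0.973  0.228 -0.033] zmax 0.267 lo/hi [[0.432, 0.128, 0.127], [0.481, 0.318, 0.267]]
tall top cap 405 [ 0.568 -0.129  0.116] 0.126 white 145 [ 0.602 -0.13   0.086]
tall scene cap 395 [ 0.582 -0.137  0.117] 0.561 white 781 [ 0.604 -0.141  0.082]
short top cap 389 [ 0.562 -0.247  0.094] 0.872 white 77 [ 0.591 -0.245  0.073]
short scene cap 500 [ 0.574 -0.254  0.092] 0.103 white 514 [ 0.597 -0.258  0.075]
rack ((582.9830932617188, -153.70278930664062), (122.59921264648438, 325.73236083984375), 2.4030890464782715) [[514.9000244140625, 6.400000095367432], [528.5999755859375, -319.0], [651.0999755859375, -313.8999938964844], [637.4000244140625, 11.600000381469727]]
varn [ 0.76  -0.195  0.102] [ 0.515 -0.227  0.012] [0.797 0.006 0.872]
pot [0.766 0.016 0.114] [ 0.515 -0.018  0.012] [0.802 0.054 0.872]
yel1 [0.63  0.01  0.047] [ 0.515 -0.025  0.019] [0.674 0.043 0.872]
yel2 [0.503 0.011 0.05 ] [ 0.46  -0.021  0.022] [0.547 0.042 0.872]
purp [ 0.432 -0.192  0.046] [ 0.394 -0.24   0.013] [0.515 0.006 0.872]
stored [0.555 0.243 0.094] [0.515 0.006 0.075] [0.576 0.269 0.872]
```

Run:
```python
from h import *
from scipy.optimize import least_squares
D={n:dict(np.load(f"{n}0.npz")) for n in("top","scene")}
P={};H={}
for n,D_ in D.items():
    P[n]=cloud(D_["d"],D_["K"],D_["Rw"],D_["C"]); P[n][D_["d"]<=0]=9; H[n]=cv2.cvtColor(D_["im"],cv2.COLOR_RGB2HSV)
wx=lambda n:(P[n][...,0]>.5)&(P[n][...,0]<.68)&(P[n][...,1]<-.05)&(P[n][...,1]>-.34)&(P[n][...,2]<.2)
for n in P:
    h=H[n]; m=wx(n)&(P[n][...,2]>.012)&(h[...,0]>12)&(h[...,0]<28)&(h[...,1]<160)
    m=cv2.morphologyEx(m.astype(np.uint8),cv2.MORPH_OPEN,np.ones((3,3)))>0
    q=P[n][m]; r=cv2.minAreaRect((q[:,:2]*1000).astype(np.float32)); print("rack",n,len(q),r,cv2.boxPoints(r).round().tolist())
    hi=q[q[:,2]>np.percentile(q[:,2],90)]; print("z range",np.percentile(q[:,2],[1,50,99]).round(3))
np.save("rackq.npy",q)
# jar axis: both views, side points, fit cylinder r=23
for nm,c0 in(("tall",(.585,-.13)),("short",(.58,-.25))):
  A=[]
  for n in P:
    h=H[n]; p=P[n]
    m=(np.hypot(p[...,0]-c0[0],p[...,1]-c0[1])<.06)&(p[...,2]>.06)&(p[...,2]<.14)&((h[...,1]<70)&(h[...,2]>80)|(h[...,2]<60))
    m=cv2.erode(m.astype(np.uint8),np.ones((3,3)))>0
    q=p[m]; A.append(q); print(nm,n,len(q),q.mean(0).round(3))
  q=np.r_[A[0],A[1]]
  def ax(s): a=np.array([s[2],s[3],1]);return a/np.linalg.norm(a)
  def f(s,q):
    a=ax(s); v=q-np.array([s[0],s[1],.09]); t=v@a; rad=np.linalg.norm(v-t[:,None]*a,axis=1); 
    L=s[4]
    return np.where(t>L-.002, np.minimum(abs(t-L),abs(rad-.023)) , rad-.023)
  for qq in (A[0],A[1],q):
    s=least_squares(f,[c0[0],c0[1],-.5,0,.03],args=(qq,),loss="soft_l1",f_scale=.002).x
    a=ax(s); L=s[4]; top=np.array([s[0],s[1],.09])+L*a
    print(nm,"axis",a.round(3),"tilt",np.degrees(np.arccos(a[2])).round(1),"az",np.degrees(np.arctan2(a[1],a[0])).round(1),"top",top.round(4),"at z.115",(np.array([s[0],s[1],.09])+a*(.025/a[2])).round(4), "resid",np.sqrt(np.mean(f(s,qq)**2)).round(4))
```

```text
rack top 3069 ((589.3075561523438, -194.71859741210938), (236.18658447265625, 90.60811614990234), 81.55585479736328) [[527.0, -305.0], [617.0, -318.0], [651.0, -85.0], [562.0, -71.0]]
z range [0.034 0.056 0.104]
rack scene 5683 ((586.5234375, -193.6462860107422), (236.5879669189453, 85.47708129882812), 81.58567810058594) [[527.0, -304.0], [611.0, -317.0], [646.0, -83.0], [562.0, -70.0]]
z range [0.02  0.058 0.1  ]
tall top 441 [ 0.577 -0.129  0.11 ]
tall scene 891 [ 0.595 -0.139  0.094]
tall axis [-0.43   0.013  0.903] tilt 25.5 az 178.3 top [ 0.5661 -0.1341  0.1168] at z.115 [ 0.567  -0.1341  0.115 ] resid 0.0024
tall axis [-0.481  0.073  0.874] tilt 29.1 az 171.4 top [ 0.5639 -0.1297  0.114 ] at z.115 [ 0.5633 -0.1296  0.115 ] resid 0.0011
tall axis [-0.48   0.07   0.874] tilt 29.0 az 171.7 top [ 0.5633 -0.1298  0.115 ] at z.115 [ 0.5633 -0.1298  0.115 ] resid 0.0014
short top 333 [ 0.565 -0.247  0.092]
short scene 732 [ 0.582 -0.256  0.085]
short axis [ 0.504 -0.784  0.362] tilt 68.8 az -57.3 top [ 0.6057 -0.3062  0.1009] at z.115 [ 0.6254 -0.3368  0.115 ] resid 0.0024
short axis [-0.499  0.067  0.864] tilt 30.2 az 172.4 top [ 0.544  -0.2486  0.1159] at z.115 [ 0.5445 -0.2487  0.115 ] resid 0.0043
short axis [-0.515  0.021  0.857] tilt 31.0 az 177.7 top [ 0.5429 -0.2512  0.1157] at z.115 [ 0.5434 -0.2512  0.115 ] resid 0.0063
```

```bash
cat >> h.py <<'E'
def rel(p,Rm,o=None):
    "shares of a row that goes from the measured pose to p,Rm"
    o=o or get_obs(); R0=R.from_euler('xyz',o["eef_rot"])
    return R0.inv().apply(np.array(p)-o["ee_pos"]).round(4), ((R0.inv()*R.from_matrix(Rm)).as_rotvec()/np.radians(60)).round(4)
def frame(z,y):
    z=np.array(z,float);z/=np.linalg.norm(z);y=np.array(y,float);y-=z*(z@y);y/=np.linalg.norm(y)
    return np.stack([np.cross(y,z),y,z],1)
top=np.array([.5635,-.1298,.115]); a=np.array([-.4796,.0711,.8746]); ry=np.array([.1466,.989,0])
E
python3 - <<'E'
from h import *
Rg=frame(-a,-ry)
print(rel(top+.12*a,Rg), top+.12*a)
E
```

```text
(array([ 0.4107, -0.2803,  0.0028]), array([-0.1401,  0.4704,  0.5349])) [ 0.505948 -0.121268  0.219952]
```

Emit:
carry_out(
  rows=[
    {"xyz": [0.05,-0.035,-0.02],"rot": [-0.01,0.05,0.06]},
    {"xyz": [0.1,-0.07,-0.03],"rot": [-0.03,0.12,0.14]},
    {"xyz": [0.15,-0.1,-0.03],"rot": [-0.05,0.19,0.22]},
    {"xyz": [0.2,-0.135,-0.03],"rot": [-0.07,0.25,0.29]},
    {"xyz": [0.25,-0.17,-0.03],"rot": [-0.09,0.31,0.35]},
  ],
  jaw=1,
)

```text
time: 0.72
ee_pos: [0.4059, -0.2868, 0.2529]
eef_rot: [3.109, -0.337, 0.058]
ft_force: [0.1, -0.8, 0.7]
width: 0.0854
finger_force: 0.0
```

Run:
```python
from h import *
o=get_obs();print({k:np.round(o[k],3) for k in("time","joint_positions","ee_pos","eef_rot","ft_force")})
print(rel(top+.12*a,frame(-a,-ry)))
```

```text
{'time': np.float64(0.725), 'joint_positions': array([-0.855, -0.435,  1.68 ,  0.245,  1.657,  0.714]), 'ee_pos': array([ 0.406, -0.287,  0.253]), 'eef_rot': array([ 3.109, -0.337,  0.058]), 'ft_force': array([ 0.069, -0.762,  0.732])}
(array([ 0.0925, -0.1615,  0.062 ]), array([-0.0491,  0.1583,  0.1819]))
```

Emit:
carry_out(
  rows=[
    {"xyz": [0.025,-0.045,0.01],"rot": [-0.012,0.04,0.045]},
    {"xyz": [0.05,-0.09,0.025],"rot": [-0.025,0.08,0.09]},
    {"xyz": [0.075,-0.13,0.045],"rot": [-0.04,0.12,0.14]},
    {"xyz": [0.0925,-0.1615,0.062],"rot": [-0.049,0.158,0.182]},
    {"xyz": [0.0925,-0.1615,0.062],"rot": [-0.049,0.158,0.182]},
  ],
)

```text
time: 1.35
ee_pos: [0.5046, -0.1197, 0.2177]
eef_rot: [3.141, -0.501, -0.14]
ft_force: [-0.4, -0.5, -0.4]
width: 0.0852
finger_force: 0.0
```

Run:
```python
from h import *
o=get_obs();print({k:np.round(o[k],4) for k in("time","joint_positions","ee_pos","eef_rot")})
im,d,K,Rw,C=cam("wrist"); cv2.imwrite("pics/w1.png",im[:,:,::-1]); np.savez("w1.npz",im=im,d=d,K=K,Rw=Rw,C=C)
print(rel(top+.12*a,frame(-a,-ry)))
P=cloud(d,K,Rw,C); h=cv2.cvtColor(im,cv2.COLOR_RGB2HSV)
for s in(0,.02): print("cap top proj",s,[(K@(Rw.T@(top-s*a-C))/ (Rw.T@(top-s*a-C))[2])[:2].round(1)])
m=(h[...,2]<60)&(np.linalg.norm(P-top,axis=2)<.035)&(d>0)
q=P[m]; t=(q-top)@a; print(len(q),"t pct",np.percentile(t,[5,50,90,97]).round(4))
f=q[abs(t-np.percentile(t,80))<.003]; c,rr=cv2.minEnclosingCircle(np.stack([(f-top)@ry,(f-top)@np.cross(a,ry)],1).astype(np.float32)); print("cap disc offset along ry, a x ry",np.round(c,4),rr)
```

```text
{'time': np.float64(1.35), 'joint_positions': array([-0.3736, -0.6087,  1.9006,  0.1137,  1.3614,  1.3409]), 'ee_pos': array([ 0.5046, -0.1197,  0.2177]), 'eef_rot': array([ 3.1412, -0.5011, -0.1395])}
(array([ 0.0018, -0.0002, -0.0003]), array([-0.0016,  0.004 ,  0.0059]))
cap top proj 0 [array([322.8, 191.7])]
cap top proj 0.02 [array([322.8, 185.6])]
2270 t pct [-0.0066 -0.0008  0.0001  0.0005]
cap disc offset along ry, a x ry [-0.0011 -0.0022] 0.022889304906129837
```

View pics/w1.png

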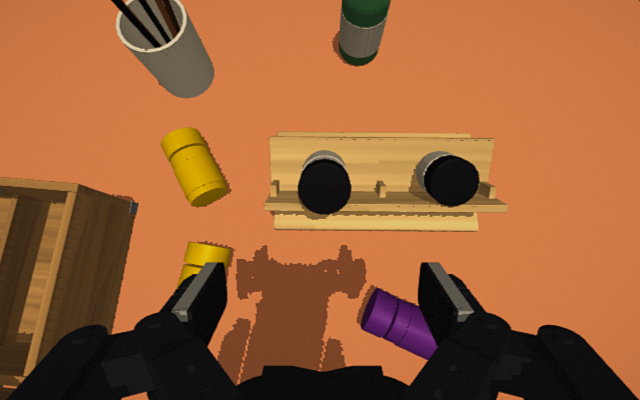

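The wrist view shows the tall jar's cap at (325,187), right where predicted. The short jar's cap is at (450,180), and the way between the open fingers is clear.

```bash
sed -i 's/^top=.*/top=np.array([.5642,-.1304,.1155]); a=np.array([-.4796,.0711,.8746]); ry=np.array([.1466,.989,0])/' h.py
python3 - <<'E'
from h import *
print(rel(top+.03*a,frame(-a,-ry)));print(rel(top-.009*a,frame(-a,-ry)))
E
```

```text
(array([0.0031, 0.0005, 0.0896]), array([-0.0016,  0.004 ,  0.0059]))
(array([0.0032, 0.0005, 0.1286]), array([-0.0016,  0.004 ,  0.0059]))
```

Emit:
carry_out(
  rows=[
    {"xyz": [0.003,0.0005,0.04],"rot": [0,0.004,0.006]},
    {"xyz": [0.003,0.0005,0.08],"rot": [0,0.004,0.006]},
    {"xyz": [0.003,0.0005,0.11],"rot": [0,0.004,0.006]},
    {"xyz": [0.003,0.0005,0.1285],"rot": [0,0.004,0.006]},
    {"xyz": [0.003,0.0005,0.1285],"rot": [0,0.004,0.006]},
  ],
)

```text
time: 2.02
ee_pos: [0.5678, -0.1339, 0.1069]
eef_rot: [-3.139, -0.504, -0.152]
ft_force: [-0.3, -0.8, -0.4]
width: 0.0856
finger_force: 0.0
```

Emit:
carry_out(
  rows=[
    {"xyz": [0,0,0],"rot": [0,0,0]},
    {"xyz": [0,0,0],"rot": [0,0,0]},
    {"xyz": [0,0,0],"rot": [0,0,0]},
    {"xyz": [0,0,0],"rot": [0,0,0]},
    {"xyz": [0,0,0],"rot": [0,0,0]},
  ],
  jaw=-1,
  squeeze=40,
)

```text
time: 2.65
ee_pos: [0.5687, -0.1325, 0.1091]
eef_rot: [-3.14, -0.508, -0.151]
ft_force: [0.3, 1.0, -0.6]
width: 0.0001
finger_force: 0.0
```

Run:
```python
from h import *
o=get_obs();print({k:np.round(o[k],4) for k in("time","ee_pos","eef_rot","width","finger_force","ft_force")})
im,d,K,Rw,C=cam("wrist");im2,d2,K2,Rw2,C2=cam("scene")
cv2.imwrite("pics/w2.png",np.vstack([im[:,:,::-1][::1],])); cv2.imwrite("pics/ws2.png",np.hstack([cv2.resize(im,(400,250)),im2[120:370,100:500]])[:,:,::-1])
```

```text
{'time': np.float64(2.65), 'ee_pos': array([ 0.5687, -0.1325,  0.1091]), 'eef_rot': array([-3.1397, -0.5084, -0.1507]), 'width': np.float64(0.0001), 'finger_force': np.float64(0.0), 'ft_force': array([ 0.3215,  0.9715, -0.628 ])}
```

View pics/ws2.png

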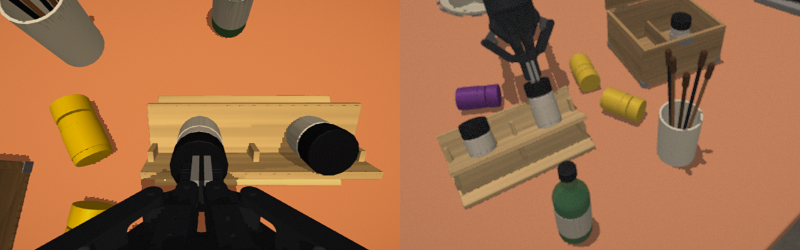

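The combined view shows the closed fingers resting above the cap, at about (200,170) in the left half. They shut in front of the cap and the jar is untouched. I'll measure the fingertips' offset from the cap.

Run:
```python
from h import *
o=get_obs(); Rt=R.from_euler('xyz',o["eef_rot"]).as_matrix(); p0=np.array(o["ee_pos"])
im,d,K,Rw,C=cam("wrist"); P=cloud(d,K,Rw,C); T=(P-p0)@Rt
print("K",K[0,0],"Ttc",np.array(get_calibration("wrist")["T_tool_cam"]).round(3).tolist())
h=cv2.cvtColor(im,cv2.COLOR_RGB2HSV)
# profile along the column at the fingers
for u in (305,320,335):
    print(u,[(v,T[v,u].round(3).tolist(),int(h[v,u,2])) for v in range(190,400,14)])
im,d,K,Rw,C=cam("scene"); P=cloud(d,K,Rw,C); T=(P-p0)@Rt
cv2.imwrite("pics/s3.png",cv2.resize(im[120:270,160:320],(800,600),interpolation=cv2.INTER_CUBIC)[:,:,::-1][:600])
m=(abs(T[...,0])<.06)&(abs(T[...,1])<.015)&(d>0)&(abs(T[...,2])<.1)
for z in np.arange(-.08,.09,.01):
    k=m&(abs(T[...,2]-z)<.005); 
    if k.sum(): print(z.round(2),k.sum(),"x",np.percentile(T[k][:,0],[5,95]).round(3),"y",np.percentile(T[k][:,1],[5,95]).round(3), im[k].mean(0).round())
```

```text
K 330.42771409336876 Ttc [[0.002, -0.954, -0.3, 0.078], [1.0, 0.002, 0.001, 0.001], [-0.001, -0.301, 0.954, -0.15], [0.0, 0.0, 0.0, 1.0]]
305 [(190, [0.02, -0.01, 0.061], 128), (204, [0.02, -0.009, 0.031], 167), (218, [0.021, -0.007, 0.004], 13), (232, [0.018, -0.007, -0.007], 19), (246, [0.012, -0.007, -0.008], 15), (260, [0.008, -0.007, -0.015], 15), (274, [0.009, -0.006, -0.028], 49), (288, [0.012, -0.005, -0.045], 95), (302, [0.013, -0.005, -0.054], 18), (316, [0.013, -0.004, -0.062], 18), (330, [0.019, -0.004, -0.075], 20), (344, [0.018, -0.003, -0.08], 15), (358, [0.014, -0.003, -0.08], 15), (372, [0.011, -0.003, -0.082], 15), (386, [0.012, -0.003, -0.087], 11)]
320 [(190, [0.022, -0.0, 0.054], 130), (204, [0.021, -0.0, 0.028], 136), (218, [0.023, 0.0, 0.001], 15), (232, [0.018, 0.0, -0.007], 14), (246, [0.012, 0.0, -0.007], 20), (260, [0.012, 0.0, -0.023], 10), (274, [0.013, 0.0, -0.035], 12), (288, [0.012, 0.0, -0.045], 13), (302, [0.007, 0.0, -0.045], 31), (316, [0.0, 0.0, -0.045], 30), (330, [-0.006, 0.0, -0.045], 15), (344, [-0.107, -0.0, 0.066], 129), (358, [-0.116, -0.0,
[... 907 characters left out ...]
 102 x [0.004 0.013] y [-0.012  0.014] [71. 67. 62.]
-0.02 103 x [0.002 0.012] y [-0.012  0.014] [72. 67. 63.]
-0.01 118 x [-0.012  0.021] y [-0.013  0.013] [44. 42. 41.]
-0.0 103 x [0.015 0.022] y [-0.013  0.013] [25. 24. 25.]
0.01 98 x [0.015 0.023] y [-0.013  0.014] [34. 33. 32.]
0.02 103 x [0.01  0.021] y [-0.013  0.014] [144. 133. 120.]
0.03 106 x [0.015 0.021] y [-0.013  0.013] [146. 135. 121.]
0.04 97 x [0.015 0.022] y [-0.013  0.014] [144. 134. 118.]
0.05 102 x [0.014 0.022] y [-0.012  0.013] [144. 134. 118.]
0.06 96 x [0.014 0.022] y [-0.013  0.014] [142. 132. 117.]
0.07 141 x [0.014 0.033] y [-0.013  0.014] [159. 136. 104.]
0.08 60 x [0.031 0.035] y [-0.014  0.013] [147. 120.  83.]
```

View pics/s3.png

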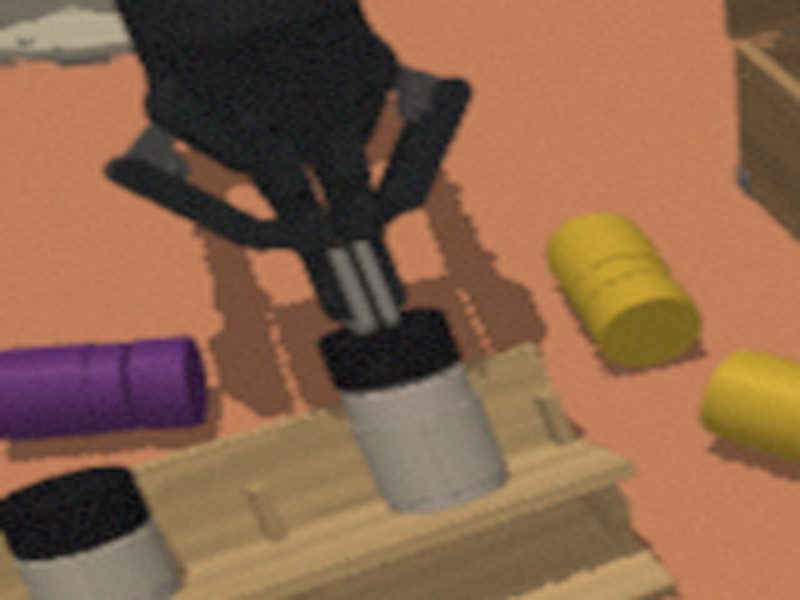

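The jar is untouched. The scene close-up and the depth both put the real fingertips about 12 mm behind the TCP, not 22 mm ahead of it, so I need to go about 38 mm deeper. I'll back off, open and descend again.

Emit:
carry_out(
  rows=[
    {"xyz": [0,0,-0.035],"rot": [0,0,0]},
    {"xyz": [0,0,-0.035],"rot": [0,0,0]},
    {"xyz": [0,0,-0.035],"rot": [0,0,0]},
    {"xyz": [0,0,-0.035],"rot": [0,0,0]},
    {"xyz": [0,0,-0.035],"rot": [0,0,0]},
  ],
  jaw=1,
)

```text
time: 3.48
ee_pos: [0.5516, -0.1299, 0.1381]
eef_rot: [-3.139, -0.506, -0.151]
ft_force: [-0.9, -0.3, 0.7]
width: 0.0853
finger_force: 0.0
```

Run:
```python
from h import *
o=get_obs();print({k:np.round(o[k],4) for k in("time","ee_pos","width")})
Rt=R.from_euler('xyz',o["eef_rot"]).as_matrix(); p0=np.array(o["ee_pos"])
print(rel(top-.046*a,frame(-a,-ry)))
im,d,K,Rw,C=cam("scene"); P=cloud(d,K,Rw,C); T=(P-p0)@Rt
m=(abs(T[...,0])<.03)&(abs(T[...,1])<.075)&(d>0)&(abs(T[...,2])<.12)
for z in np.arange(-.1,.07,.008):
    k=m&(abs(T[...,2]-z)<.004); y=T[k][:,1]
    print(z.round(3),k.sum(),np.histogram(y,np.arange(-.075,.08,.01))[0])
im,d,K,Rw,C=cam("wrist"); P=cloud(d,K,Rw,C); T=(P-p0)@Rt
m=(T[...,2]<.02)&(abs(T[...,1])>.03)&(d>0)&(d<.3); print("finger max z",np.percentile(T[m][:,2],[50,90,99,100]).round(3))
Q=(P-top); t=Q@a; h=cv2.cvtColor(im,cv2.COLOR_RGB2HSV)
m=(h[...,2]<60)&(np.linalg.norm(Q,axis=2)<.035)&(d>0)&(abs(t)<.004); f=Q[m]
c,rr=cv2.minEnclosingCircle(np.stack([f@ry,f@np.cross(a,ry)],1).astype(np.float32)); print("cap t",np.median(t[m]).round(4),"off ry,axry",np.round(c,4),rr)
```

```text
{'time': np.float64(3.475), 'ee_pos': array([ 0.5516, -0.1299,  0.1381]), 'width': np.float64(0.0853)}
(array([-0.    , -0.0013,  0.0718]), array([-0.0005, -0.0001, -0.0032]))
-0.1 331 [14 38  3  1 19 31 35 32 27 31 40  5  2 24 29]
-0.092 344 [19 33  0  3 27 35 29 33 31 29 41 13  0 19 32]
-0.084 364 [21 32  0 18 40 17 32 24 30 26 27 45  0 14 38]
-0.076 244 [23 33 10 30 18  1  0  0  0  0  6 34 29 18 42]
-0.068 213 [18 28 26 31  0  0  0  0  0  0  0 14 35 34 27]
-0.06 106 [ 0  7 26 19  0  0  0  0  0  0  0  4 34 16  0]
-0.052 98 [ 0  2 25 21  0  0  0  0  0  0  0  7 34  9  0]
-0.044 103 [ 0  2 25 25  0  0  0  0  0  0  0  7 33 11  0]
-0.036 97 [ 0  4 20 22  0  0  0  0  0  0  0  7 33 11  0]
-0.028 77 [ 0  0 18 22  0  0  0  0  0  0  0  6 28  3  0]
-0.02 23 [0 0 4 8 0 0 0 0 0 0 0 2 9 0 0]
-0.012 0 [0 0 0 0 0 0 0 0 0 0 0 0 0 0 0]
-0.004 0 [0 0 0 0 0 0 0 0 0 0 0 0 0 0 0]
0.004 0 [0 0 0 0 0 0 0 0 0 0 0 0 0 0 0]
0.012 0 [0 0 0 0 0 0 0 0 0 0 0 0 0 0 0]
0.02 0 [0 0 0 0 0 0 0 0 0 0 0 0 0 0 0]
0.028 191 [ 0  0  0  0  0 26 41 52 45 27  0  0  0  0  0]
0.036 123 [ 0  0  0  0  0 14 25 29 30 25  0  0  0  0  0]
0.044 118 [ 0  0  0  0  0 14 24 24 34 22  0  0  0  0  0]
0.052 110 [ 0  0  0  0  0 13 24 26 28 19  0  0  0  0  0]
0.06 251 [ 0  6 13 14  6 11 25 26 29 41 16 15 15 17 17]
0.068 339 [ 0  9 21 24 10 17 24 30 31 44 23 25 28 25 28]
finger max z [-0.074 -0.042 -0.025 -0.02 ]
cap t -0.0008 off ry,axry [-0.0009 -0.001 ] 0.023075193166732788
```

Emit:
carry_out(
  rows=[
    {"xyz": [0,-0.001,0.025],"rot": [0,0,0]},
    {"xyz": [0,-0.001,0.05],"rot": [0,0,0]},
    {"xyz": [0,-0.001,0.071],"rot": [0,0,0]},
    {"xyz": [0,-0.001,0.071],"rot": [0,0,0]},
  ],
)

```text
time: 4.08
ee_pos: [0.5852, -0.1337, 0.0747]
eef_rot: [-3.139, -0.504, -0.151]
ft_force: [0.2, -0.1, -0.6]
width: 0.0856
finger_force: 0.0
```

Emit:
carry_out(
  rows=[
    {"xyz": [0,0,0],"rot": [0,0,0]},
    {"xyz": [0,0,0],"rot": [0,0,0]},
    {"xyz": [0,0,0],"rot": [0,0,0]},
    {"xyz": [0,0,0],"rot": [0,0,0]},
  ],
  jaw=-1,
  squeeze=40,
)

```text
time: 4.58
ee_pos: [0.5866, -0.1343, 0.0791]
eef_rot: [-3.14, -0.51, -0.151]
ft_force: [-3.7, 1.2, 6.3]
width: 0.0451
finger_force: 40.6
```

Emit:
carry_out(
  rows=[
    {"xyz": [0,0,-0.015],"rot": [0,0,0]},
    {"xyz": [0,0,-0.04],"rot": [0,0,0]},
    {"xyz": [0,0,-0.07],"rot": [0,0,0]},
    {"xyz": [0,0,-0.1],"rot": [0,0,0]},
    {"xyz": [0,0,-0.1],"rot": [0,0,0]},
  ],
)

```text
time: 5.2
ee_pos: [0.5384, -0.1274, 0.1676]
eef_rot: [-3.141, -0.512, -0.151]
ft_force: [0.1, 0.2, -2.0]
width: 0.0449
finger_force: 42.7
```

```bash
cat >> h.py <<'E'
cx=np.array([-.973,.230,0]); cy=np.array([-.230,-.973,0]); bay=np.array([.5347,.1581,.008])
Rb=frame([0,0,-1],-cx)
E
python3 - <<'E'
from h import *
o=get_obs();print({k:np.round(o[k],4) for k in("time","joint_positions","ee_pos","eef_rot","width","finger_force","ft_force")})
p0=np.array(o["ee_pos"]); Rt=R.from_euler('xyz',o["eef_rot"]).as_matrix()
im,d,K,Rw,C=cam("scene"); P=cloud(d,K,Rw,C); T=(P-p0)@Rt
cv2.imwrite("pics/s4.png",im[:,:,::-1])
m=(abs(T[...,0])<.035)&(abs(T[...,1])<.035)&(d>0)&(T[...,2]>-.06)&(T[...,2]<.12)
for z in np.arange(-.06,.12,.008):
    k=m&(abs(T[...,2]-z)<.004)
    print(z.round(3),k.sum(),im[k].mean(0).round() if k.any() else "", np.percentile(T[k][:,1],[2,98]).round(3) if k.any() else "")
print("upright over bay z.22:",rel(bay+[0,0,.24],Rb,o))
E
```

```text
{'time': np.float64(5.2), 'joint_positions': array([-0.3583, -0.52  ,  1.935 ,  0.1084,  1.2254,  1.3523]), 'ee_pos': array([ 0.5384, -0.1274,  0.1676]), 'eef_rot': array([-3.1408, -0.5124, -0.1507]), 'width': np.float64(0.0449), 'finger_force': np.float64(42.7347), 'ft_force': array([ 0.0891,  0.201 , -2.0216])}
-0.06 46 [38. 35. 35.] [-0.034  0.034]
-0.052 80 [37. 35. 35.] [-0.034  0.034]
-0.044 149 [50. 47. 46.] [-0.033  0.034]
-0.036 208 [41. 40. 39.] [-0.033  0.033]
-0.028 212 [41. 39. 39.] [-0.033  0.034]
-0.02 204 [87. 81. 74.] [-0.033  0.034]
-0.012 174 [129. 117. 105.] [-0.028  0.029]
-0.004 138 [141. 130. 115.] [-0.02   0.022]
0.004 134 [140. 129. 113.] [-0.02   0.022]
0.012 135 [140. 129. 113.] [-0.02   0.022]
0.02 130 [140. 129. 113.] [-0.02   0.022]
0.028 129 [137. 126. 111.] [-0.021  0.022]
0.036 87 [131. 116. 102.] [-0.019  0.021]
0.044 0  
0.052 0  
0.06 0  
0.068 0  
0.076 0  
0.084 0  
0.092 102 [129. 105.  73.] [-0.033  0.033]
0.1 165 [132. 108.  75.] [-0.033  0.033]
0.108 164 [132. 108.  75.] [-0.034  0.034]
0.116 165 [140. 114.  79.] [-0.034  0.033]
upright over bay z.22: (array([-0.0011, -0.2818, -0.0927]), array([ 0.3632, -0.3952, -1.3883]))
```

View pics/s4.png

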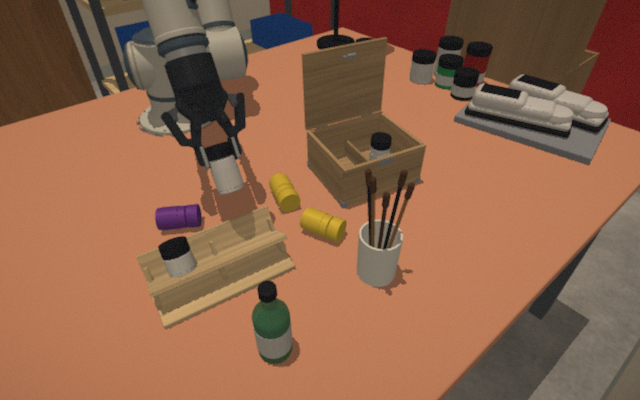

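The scene view shows the tall jar held in the gripper at about (222,165), clear of the rack. The short jar at (178,258) is untouched. Before swinging over the case I'll check the wrist's height against the raised lid.

```bash
cat > fk.py <<'E'
from h import *
from scipy.optimize import least_squares
def chain(q,s):
    a1,hh,L2,e,L3,dy,L6=s
    A=R.from_euler('z',q[0]); p=A.apply([a1,dy,hh])
    A=A*R.from_euler('y',q[1]); p2=p+A.apply([0,0,L2])
    A=A*R.from_euler('y',q[2]); p3=p2+A.apply([e,0,L3])
    A=A*R.from_euler('z',q[3])*R.from_euler('y',q[4]); p4=p3+A.apply([0,0,L6])
    return p,p2,p3,p4,A*R.from_euler('z',q[5])*R.from_euler('z',np.pi/2)
Q=[[-1.202,.0915,1.2315,0,1.82,-.057],[-.855,-.435,1.68,.245,1.657,.714],[-.3736,-.6087,1.9006,.1137,1.3614,1.3409],[-.3583,-.52,1.935,.1084,1.2254,1.3523]]
E_=[[.248,-.546,.2225],[.4059,-.2868,.2529],[.5046,-.1197,.2177],[.5384,-.1274,.1676]]
rt=[[3.1415,0,.426],[3.109,-.337,.058],[3.141,-.501,-.14],[-3.1408,-.5124,-.1507]]
s=least_squares(lambda s:np.r_[np.concatenate([chain(q,s)[3]-e for q,e in zip(Q,E_)]),.02*(s-[.1,.35,.35,0,.35,0,.25])],[.1,.35,.35,0,.35,0,.25]).x
def ik(p,Rm,q0=Q[3]):
    f=lambda q:np.r_[(chain(q,s)[3]-p)*5,(R.from_matrix(Rm).inv()*chain(q,s)[4]).as_rotvec()]
    r=least_squares(f,q0); return r.x,r.cost
E
python3 - <<'E'
from fk import *
print("params a1,h,L2,e,L3,dy,L6",s.round(3))
for q,e,r in zip(Q,E_,rt): print((chain(q,s)[3]-e).round(3),(R.from_euler('xyz',r).inv()*chain(q,s)[4]).as_rotvec().round(3))
for dx in(0,-.03):
  for z in (.24,.047):
    p=bay+dx*cx; p[2]=z; q,c=ik(p,Rb); print(dx,z,q.round(2),c.round(5),[x.round(3).tolist() for x in chain(q,s)[1:3]])
# arm surface from scene: link points around the present forearm
D=cam("scene"); P=cloud(*D[1:]); o=get_obs(); _,p2,p3,p4,_=chain(o["joint_positions"],s); print("now",p2.round(3),p3.round(3))
u=(p3-p2)/np.linalg.norm(p3-p2); t=(P-p2)@u; rad=np.linalg.norm(P-p2-t[...,None]*u,axis=2); k=(rad<.12)&(t>0)&(P[...,2]>.1)&(D[1]>0)
for t0 in np.arange(0,.45,.04):
    kk=k&(abs(t-t0)<.02); print(t0.round(2),kk.sum(),np.percentile(rad[kk],[5,50,90]).round(3) if kk.sum()>5 else"")
E
```

```text
params a1,h,L2,e,L3,dy,L6 [0.01  0.159 0.37  0.096 0.548 0.034 0.346]
[-0.  0.  0.] [0.001 0.    0.   ]
[ 0. -0. -0.] [ 0.  0. -0.]
[ 0.  0. -0.] [ 0.  0. -0.]
[-0.     0.     0.001] [-0.  0. -0.]
0 0.24 [ 0.23 -0.02  1.31  0.    1.85  0.46] 0.0 [[-0.005, 0.034, 0.529], [0.535, 0.158, 0.586]]
0 0.047 [ 0.23  0.02  1.63 -0.    1.5   0.46] 0.0 [[0.008, 0.037, 0.529], [0.535, 0.158, 0.393]]
-0.03 0.24 [0.2  0.05 1.24 0.   1.85 0.44] 0.0 [[0.021, 0.039, 0.529], [0.564, 0.151, 0.586]]
-0.03 0.047 [ 0.2   0.09  1.55 -0.    1.5   0.44] 0.0 [[0.035, 0.042, 0.528], [0.564, 0.151, 0.393]]
now [-0.15   0.093  0.481] [ 0.371 -0.102  0.467]
0.0 0 
0.04 0 
0.08 0 
0.12 0 
0.16 0 
0.2 0 
0.24 0 
0.28 0 
0.32 0 
0.36 0 
0.4 0 
0.44 0
```

```bash
cat >> h.py <<'E'
def path(p,Rm,n,o=None):
    o=o or get_obs(); R0=R.from_euler('xyz',o["eef_rot"]); rv=(R0.inv()*R.from_matrix(Rm)).as_rotvec()/np.radians(60); dp=R0.inv().apply(np.array(p)-o["ee_pos"])
    for i in range(1,n+1): print((dp*i/n).round(3).tolist(),(rv*i/n).round(3).tolist())
E
python3 - <<'E'
from h import *
p=bay-.01*cx; p[2]=.24; path(p,Rb,10)
E
```

```text
[0.001, -0.028, -0.008] [0.036, -0.039, -0.139]
[0.001, -0.056, -0.017] [0.072, -0.078, -0.278]
[0.002, -0.084, -0.025] [0.107, -0.118, -0.417]
[0.002, -0.112, -0.033] [0.143, -0.157, -0.556]
[0.003, -0.14, -0.042] [0.179, -0.196, -0.695]
[0.003, -0.168, -0.05] [0.215, -0.235, -0.833]
[0.004, -0.197, -0.059] [0.251, -0.274, -0.972]
[0.005, -0.225, -0.067] [0.287, -0.313, -1.111]
[0.005, -0.253, -0.075] [0.322, -0.353, -1.25]
[0.006, -0.281, -0.084] [0.358, -0.392, -1.389]
```

Emit:
carry_out(
  rows=[
    {"xyz": [0.001,-0.02,-0.02],"rot": [0.036,-0.039,-0.139]},
    {"xyz": [0.001,-0.045,-0.04],"rot": [0.072,-0.078,-0.278]},
    {"xyz": [0.002,-0.07,-0.055],"rot": [0.107,-0.118,-0.417]},
    {"xyz": [0.002,-0.1,-0.065],"rot": [0.143,-0.157,-0.556]},
    {"xyz": [0.003,-0.13,-0.07],"rot": [0.179,-0.196,-0.695]},
  ],
)

```text
time: 5.92
ee_pos: [0.5264, 0.0068, 0.2259]
eef_rot: [3.04, -0.249, 0.624]
ft_force: [-0.1, -0.4, -2.4]
width: 0.0451
finger_force: 42.6
```

Run:
```python
from h import *
o=get_obs();print({k:np.round(o[k],4) for k in("time","ee_pos","eef_rot","width","finger_force")})
p=bay-.01*cx; p[2]=.24; path(p,Rb,5)
```

```text
{'time': np.float64(5.925), 'ee_pos': array([0.5264, 0.0068, 0.2259]), 'eef_rot': array([ 3.0402, -0.2495,  0.6244]), 'width': np.float64(0.0451), 'finger_force': np.float64(42.6095)}
[0.02, -0.022, 0.0] [0.035, -0.039, -0.138]
[0.041, -0.044, 0.0] [0.071, -0.077, -0.276]
[0.061, -0.067, 0.0] [0.106, -0.116, -0.414]
[0.082, -0.089, 0.0] [0.142, -0.155, -0.552]
[0.102, -0.111, 0.0] [0.177, -0.194, -0.69]
```

Emit:
carry_out(
  rows=[
    {"xyz": [0.02,-0.022,0.0],"rot": [0.035,-0.039,-0.138]},
    {"xyz": [0.041,-0.044,0.0],"rot": [0.071,-0.077,-0.276]},
    {"xyz": [0.061,-0.067,0.0],"rot": [0.106,-0.116,-0.414]},
    {"xyz": [0.082,-0.089,0.0],"rot": [0.142,-0.155,-0.552]},
    {"xyz": [0.102,-0.111,0.0],"rot": [0.177,-0.194,-0.69]},
  ],
)

```text
time: 6.55
ee_pos: [0.5451, 0.1561, 0.2394]
eef_rot: [-3.141, 0.002, 1.339]
ft_force: [-0.3, -0.0, -1.9]
width: 0.045
finger_force: 42.6
```

Emit:
carry_out(
  rows=[
    {"xyz": [0,0,0],"rot": [0,0,0]},
    {"xyz": [0,0,0],"rot": [0,0,0]},
  ],
)

```text
time: 6.8
ee_pos: [0.5448, 0.1548, 0.2401]
eef_rot: [3.14, 0.0, 1.333]
ft_force: [0.2, -1.1, -2.1]
width: 0.0451
finger_force: 42.6
```

Run:
```python
from h import *
o=get_obs();print({k:np.round(o[k],4) for k in("time","joint_positions","ee_pos","eef_rot","width","finger_force")})
p=bay-.01*cx; p[2]=.24; print(rel(p,Rb))
# jar in hand from scene and top: axis tilt, bottom height
for n in("scene","wrist"):
    im,d,K,Rw,C=cam(n); P=cloud(d,K,Rw,C); h=cv2.cvtColor(im,cv2.COLOR_RGB2HSV); cv2.imwrite(f"pics/{n}5.png",im[:,:,::-1])
    q0=np.array(o["ee_pos"])
    m=(d>0)&(np.hypot(P[...,0]-q0[0],P[...,1]-q0[1])<.035)&(P[...,2]>q0[2]-.06)&(P[...,2]<q0[2]+.0)&(h[...,1]<70)&(h[...,2]>80)
    q=P[m]
    if len(q)<50: print(n,len(q));continue
    print(n,len(q),"z lo",np.percentile(q[:,2],[1,3]).round(4))
    from scipy.optimize import least_squares
    def f(s): 
        ax=np.array([s[2],s[3],1]);ax/=np.linalg.norm(ax);v=q-np.array([s[0],s[1],q0[2]-.02]);return np.linalg.norm(v-(v@ax)[:,None]*ax,axis=1)-.023
    s=least_squares(f,[q0[0],q0[1],0,0],loss="soft_l1",f_scale=.002).x; print("jar centre",s[:2].round(4),"tilt",s[2:].round(3))
```

```text
{'time': np.float64(6.8), 'joint_positions': array([ 2.1720e-01,  3.2000e-03,  1.2915e+00, -8.0000e-04,  1.8456e+00,
        4.5460e-01]), 'ee_pos': array([0.5448, 0.1548, 0.2401]), 'eef_rot': array([3.1401e+00, 1.0000e-04, 1.3332e+00]), 'width': np.float64(0.0451), 'finger_force': np.float64(42.577)}
(array([ 0.0009, -0.0006,  0.0001]), array([ 0.0014,  0.0001, -0.0052]))
scene 400 z lo [0.2036 0.2048]
jar centre [0.5439 0.1529] tilt [ 0.034 -0.025]
wrist 1217 z lo [0.2071 0.2094]
jar centre [0.5454 0.1507] tilt [0.004 0.007]
```

View pics/wrist5.png

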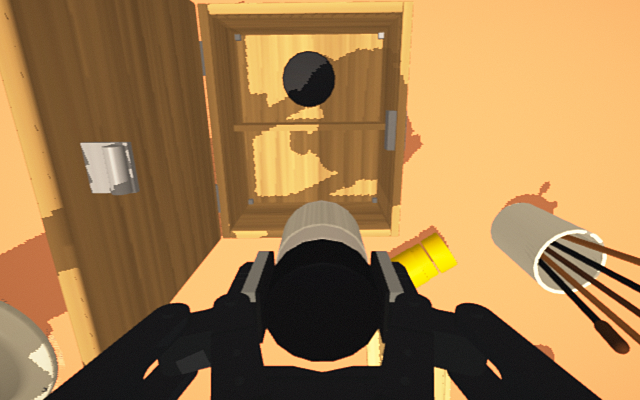

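The wrist view shows the jar upright at (320,270). The case's empty bay is beyond it at about (310,165) and the stored jar's cap is at (308,78). I'll check the rim with this depth.

Run:
```python
from h import *
im,d,K,Rw,C=cam("wrist"); P=cloud(d,K,Rw,C); L=P-bay; X=L@cx; Y=L@cy; Z=P[...,2]
k=(d>0)&(abs(Z-.098)<.004)
for nm,m in(("-x wall",k&(abs(Y)<.03)&(X<-.05)&(X>-.11)),("+x wall",k&(abs(Y+.02)<.03)&(X>.05)&(X<.09)),("+y wall",k&(abs(X)<.05)&(Y>.02)&(Y<.08)),("-y wall",k&(abs(X)<.05)&(Y<-.11))):
    v=(X if "x" in nm else Y)[m]; print(nm,m.sum(),np.percentile(v,[3,50,97]).round(4) if m.any() else "")
m=(d>0)&(abs(Z-.05)<.004)&(abs(X)<.06)&(abs(Y+.047)<.02); print("divider",np.percentile(Y[m],[3,97]).round(4) if m.any() else "")
m=(d>0)&(abs(X)<.06)&(abs(Y)<.03)&(Z<.03); print("floor",np.median(Z[m]).round(4),m.sum())
m=(d>0)&(Z>.13)&(X>.06)&(X<.16)&(abs(Y+.047)<.09); q=P[m];n=np.linalg.svd(q-q.mean(0),full_matrices=False)[2][2];print("lid n",(n*np.sign(n[1])).round(3),"Y",np.percentile(Y[m],[1,99]).round(3))
o=get_obs(); j=np.array([.5448,.152,0])-bay; print("jar in bay frame",j@cx,j@cy)
p=bay-.01*cx+.002*cy; p[2]=.0475; print(rel(p,Rb))
```

```text
-x wall 600 [-0.0856 -0.0814 -0.0779]
+x wall 708 [0.0759 0.0797 0.0843]
+y wall 243 [0.0454 0.0487 0.0534]
-y wall 1556 [-0.1461 -0.142  -0.1384]
divider [-0.0494 -0.0436]
floor 0.0081 5148
lid n [-0.973  0.226 -0.042] Y [-0.125  0.039]
jar in bay frame -0.011230299999999995 0.003612299999999995
(array([-0.0006, -0.0014,  0.1943]), array([ 0.0035, -0.001 , -0.0061]))
```

Emit:
carry_out(
  rows=[
    {"xyz": [0,0,0.05],"rot": [0,0,0]},
    {"xyz": [0,0,0.1],"rot": [0,0,0]},
    {"xyz": [0,0,0.15],"rot": [0,0,0]},
    {"xyz": [0,0,0.18],"rot": [0,0,0]},
    {"xyz": [0,0,0.186],"rot": [0,0,0]},
  ],
)

```text
time: 7.58
ee_pos: [0.5439, 0.1539, 0.0536]
eef_rot: [-3.141, 0.001, 1.333]
ft_force: [0.1, -0.4, -1.4]
width: 0.045
finger_force: 42.7
```

Emit:
carry_out(
  rows=[
    {"xyz": [0,0,0.002],"rot": [0,0,0]},
    {"xyz": [0,0,0.004],"rot": [0,0,0]},
    {"xyz": [0,0,0.005],"rot": [0,0,0]},
  ],
)

```text
time: 7.95
ee_pos: [0.5464, 0.1552, 0.0526]
eef_rot: [3.136, -0.002, 1.334]
ft_force: [-0.2, 0.4, -2.6]
width: 0.045
finger_force: 42.7
```

Emit:
carry_out(
  rows=[
    {"xyz": [0,0,0.001],"rot": [0,0,0]},
    {"xyz": [0,0,0.002],"rot": [0,0,0]},
    {"xyz": [0,0,0.002],"rot": [0,0,0]},
  ],
)

```text
time: 8.32
ee_pos: [0.5455, 0.1551, 0.049]
eef_rot: [3.138, -0.001, 1.334]
ft_force: [-0.1, 0.5, -2.2]
width: 0.045
finger_force: 42.7
```

Run:
```python
from h import *
o=get_obs();print({k:np.round(o[k],4) for k in("time","ee_pos","eef_rot","ft_force")})
im,d,K,Rw,C=cam("scene"); P=cloud(d,K,Rw,C); q0=bay-.011*cx
m=(d>0)&(np.hypot(P[...,0]-q0[0],P[...,1]-q0[1])<.03)&(im.max(2)<60); print("dark z",np.percentile(P[m][:,2],[1,50]).round(3))
from fk import chain,s
print("FK",chain(o["joint_positions"],s)[3].round(4))
cv2.imwrite("pics/s6.png",im[60:210,270:470,::-1])
```

```text
{'time': np.float64(8.325), 'ee_pos': array([0.5455, 0.1551, 0.049 ]), 'eef_rot': array([ 3.1382e+00, -1.1000e-03,  1.3343e+00]), 'ft_force': array([-0.1125,  0.4712, -2.1811])}
dark z [0.072 0.125]
FK [0.5452 0.1554 0.0521]
```

Still no contact, so I'll step down gently.

Emit:
carry_out(
  rows=[
    {"xyz": [0,0,0.001],"rot": [0,0,0]},
    {"xyz": [0,0,0.002],"rot": [0,0,0]},
    {"xyz": [0,0,0.002],"rot": [0,0,0]},
  ],
)

```text
time: 8.75
ee_pos: [0.5455, 0.1551, 0.0469]
eef_rot: [3.138, -0.001, 1.334]
ft_force: [0.0, 1.2, -1.5]
width: 0.0451
finger_force: 42.7
```

Emit:
carry_out(
  rows=[
    {"xyz": [0,0,0.001],"rot": [0,0,0]},
    {"xyz": [0,0,0.002],"rot": [0,0,0]},
    {"xyz": [0,0,0.002],"rot": [0,0,0]},
  ],
)

```text
time: 9.12
ee_pos: [0.5456, 0.1551, 0.0453]
eef_rot: [3.138, -0.001, 1.334]
ft_force: [-0.7, 0.1, -1.7]
width: 0.0448
finger_force: 43.0
```

Emit:
carry_out(
  rows=[
    {"xyz": [0,0,0.001],"rot": [0,0,0]},
    {"xyz": [0,0,0.002],"rot": [0,0,0]},
    {"xyz": [0,0,0.002],"rot": [0,0,0]},
  ],
)

```text
time: 9.5
ee_pos: [0.5457, 0.1553, 0.0452]
eef_rot: [3.137, -0.002, 1.334]
ft_force: [-5.9, 0.7, 8.5]
width: 0.045
finger_force: 43.7
```

Emit:
carry_out(
  rows=[
    {"xyz": [0,0,0.001],"rot": [0,0,0]},
    {"xyz": [0,0,0.001],"rot": [0,0,0]},
  ],
)

```text
time: 9.75
ee_pos: [0.5458, 0.1554, 0.0452]
eef_rot: [3.137, -0.002, 1.335]
ft_force: [-7.6, -0.4, 12.7]
width: 0.0454
finger_force: 44.2
```

Emit:
carry_out(
  rows=[
    {"xyz": [0,0,-0.001],"rot": [0,0,0]},
    {"xyz": [0,0,-0.001],"rot": [0,0,0]},
    {"xyz": [0,0,-0.001],"rot": [0,0,0]},
    {"xyz": [0,0,-0.001],"rot": [0,0,0]},
    {"xyz": [0,0,-0.001],"rot": [0,0,0]},
  ],
  jaw=0.6,
)

```text
time: 10.38
ee_pos: [0.5456, 0.155, 0.0429]
eef_rot: [3.138, -0.001, 1.334]
ft_force: [-0.6, -0.9, 0.7]
width: 0.068
finger_force: 0.0
```

Emit:
carry_out(
  rows=[
    {"xyz": [0,0,-0.02],"rot": [0,0,0]},
    {"xyz": [0,0,-0.07],"rot": [0,0,0]},
    {"xyz": [0,0,-0.13],"rot": [0,0,0]},
    {"xyz": [0,0,-0.19],"rot": [0,0,0]},
    {"xyz": [0,0,-0.25],"rot": [0,0,0]},
  ],
)

```text
time: 11.0
ee_pos: [0.5442, 0.1549, 0.2971]
eef_rot: [3.136, -0.002, 1.334]
ft_force: [0.8, 0.4, 0.0]
width: 0.0687
finger_force: 0.0
```

Run:
```python
from h import *
o=get_obs();print({k:np.round(o[k],4) for k in("time","joint_positions","ee_pos","eef_rot","ft_force","width")})
for n in("scene","wrist","top"):
    im,d,K,Rw,C=cam(n); P=cloud(d,K,Rw,C); L=P-bay; X=L@cx;Y=L@cy;Z=P[...,2]
    m=(d>0)&(np.hypot(X+.01,Y)<.045)&(Z>.05)&(Z<.12)&(im.max(2)<70); t=m&(Z>.08)
    if m.sum()>20:
        c,r=cv2.minEnclosingCircle(np.stack([X[t],Y[t]],1).astype(np.float32)); print(n,m.sum(),"cap z",np.percentile(Z[m],[5,50,95]).round(4),"bay xy",np.round(c,4),round(r,4))
    cv2.imwrite(f"pics/{n}7.png",im[:,:,::-1])
```

```text
{'time': np.float64(11.0), 'joint_positions': array([ 2.1750e-01,  2.0900e-02,  1.1719e+00, -5.0000e-04,  1.9425e+00,
        4.5380e-01]), 'ee_pos': array([0.5442, 0.1549, 0.2971]), 'eef_rot': array([ 3.1358e+00, -2.3000e-03,  1.3343e+00]), 'ft_force': array([0.788 , 0.3896, 0.0245]), 'width': np.float64(0.0687)}
scene 347 cap z [0.0698 0.086  0.0879] bay xy [-0.0119  0.0033] 0.0245
wrist 1273 cap z [0.0843 0.0881 0.0893] bay xy [-0.0134  0.0035] 0.023
top 372 cap z [0.0852 0.0883 0.0904] bay xy [-0.0113  0.003 ] 0.023
```

The jar stands flat in the bay: cap top at 88 mm, about (-12, 3) mm from the bay centre. Next is the lid. I'll shut the fingers, go over it, and get behind its outer face.

```bash
cat >> h.py <<'E'
hinge=np.array([.4629,.2238,.098]); Rl=frame([0,0,-1],-cy)
def corner(th,rho=.145,thick=.010): 
    u=np.cos(th)*(-cx)+np.sin(th)*np.array([0,0,1]); n=np.cos(th)*np.array([0,0,1])+np.sin(th)*cx
    return hinge+rho*u+thick*n
def tcp(th,rho=.145,pen=0): return corner(th,rho,.010-pen)+.011*cx-np.array([0,0,.012])
E
python3 - <<'E'
from fk import *
A=hinge+.055*cx; A[2]=.33; B=A.copy(); B[2]=.231
q0=get_obs()["joint_positions"]
for Rx in (Rl,frame([0,0,-1],cy)):
  q=q0
  for p in (A,B,tcp(1.57),tcp(1),tcp(.5),tcp(0)):
    q,c=ik(p,Rx,q); print(p.round(3),q.round(2),round(c,6))
path(A,Rl,8);
E
```

```text
[0.409 0.236 0.33 ] [ 0.45 -0.2   1.32 -0.    2.03 -0.89] 0.0
[0.409 0.236 0.231] [ 0.45 -0.25  1.54  0.    1.85 -0.89] 0.0
[0.443 0.229 0.231] [ 0.41 -0.18  1.48  0.    1.84 -0.93] 0.0
[0.52  0.21  0.213] [ 0.32 -0.02  1.36  0.    1.8  -1.02] 0.0
[0.571 0.198 0.164] [ 0.28  0.1   1.33  0.    1.71 -1.06] 0.0
[0.593 0.193 0.096] [ 0.26  0.17  1.38 -0.    1.6  -1.08] 0.0
[0.409 0.236 0.33 ] [ 0.45 -0.2   1.32 -0.    2.03  2.25] 0.0
[0.409 0.236 0.231] [ 0.45 -0.25  1.54 -0.    1.85  2.25] 0.0
[0.443 0.229 0.231] [ 0.41 -0.18  1.48  0.    1.84  2.21] 0.0
[0.52  0.21  0.213] [ 0.32 -0.02  1.36 -0.    1.8   2.13] 0.0
[0.571 0.198 0.164] [0.28 0.1  1.33 0.   1.71 2.08] 0.0
[0.593 0.193 0.096] [0.26 0.17 1.38 0.   1.6  2.06] 0.0
[0.006, -0.019, -0.004] [0.002, 0.001, -0.188]
[0.012, -0.038, -0.008] [0.004, 0.001, -0.376]
[0.018, -0.057, -0.012] [0.005, 0.002, -0.564]
[0.024, -0.076, -0.016] [0.007, 0.003, -0.752]
[0.03, -0.094, -0.02] [0.009, 0.003, -0.94]
[0.035, -0.113, -0.024] [0.011, 0.004, -1.128]
[0.041, -0.132, -0.028] [0.013, 0.005, -1.316]
[0.047, -0.151, -0.032] [0.014, 0.006, -1.504]
```

Emit:
carry_out(
  rows=[
    {"xyz": [0,-0.01,-0.035],"rot": [0,0,-0.17]},
    {"xyz": [0.01,-0.035,-0.045],"rot": [0,0,-0.34]},
    {"xyz": [0.02,-0.06,-0.045],"rot": [0,0,-0.51]},
    {"xyz": [0.03,-0.095,-0.045],"rot": [0,0,-0.68]},
    {"xyz": [0.04,-0.12,-0.045],"rot": [0,0,-0.85]},
  ],
  jaw=-1,
)

```text
time: 11.78
ee_pos: [0.4358, 0.2223, 0.3373]
eef_rot: [3.139, 0.002, 2.231]
ft_force: [0.1, 0.0, 0.9]
width: -0.0002
finger_force: 0.0
```

Run:
```python
from h import *
o=get_obs();print(o["time"],np.round(o["ee_pos"],4),np.round(o["eef_rot"],3),o["width"])
A=hinge+.055*cx; A[2]=.33; path(A,Rl,4); A[2]=.231; print(rel(A,Rl))
```

```text
11.775 [0.4358 0.2223 0.3373] [3.139e+00 2.000e-03 2.231e+00] -0.00020331613996332675
[0.007, -0.003, 0.002] [0.0, 0.001, -0.162]
[0.014, -0.006, 0.004] [0.001, 0.001, -0.324]
[0.021, -0.009, 0.005] [0.001, 0.002, -0.486]
[0.027, -0.012, 0.007] [0.002, 0.002, -0.648]
(array([ 0.0275, -0.0124,  0.1062]), array([ 0.0015,  0.0023, -0.6483]))
```

Emit:
carry_out(
  rows=[
    {"xyz": [0.007,-0.003,0.0],"rot": [0,0,-0.162]},
    {"xyz": [0.014,-0.006,0.0],"rot": [0,0,-0.324]},
    {"xyz": [0.021,-0.009,0.0],"rot": [0,0,-0.486]},
    {"xyz": [0.0275,-0.0125,0.0],"rot": [0.002,0.002,-0.648]},
    {"xyz": [0.0275,-0.0125,0.0],"rot": [0.002,0.002,-0.648]},
  ],
)

```text
time: 12.4
ee_pos: [0.4101, 0.2363, 0.3372]
eef_rot: [-3.141, 0.0, 2.902]
ft_force: [-0.0, -0.5, -0.3]
width: -0.0002
finger_force: 0.0
```

Run:
```python
from h import *
o=get_obs();print(o["time"],np.round(o["ee_pos"],4),np.round(o["eef_rot"],3))
A=hinge+.055*cx; A[2]=.231; print(rel(A,Rl)); 
for th in(1.57,1.4,1.2,1.0,.8,.6): print(th,*rel(tcp(th,pen=.004),Rl))
im,d,K,Rw,C=cam("wrist"); P=cloud(d,K,Rw,C); L=P-hinge; X=L@cx;Y=L@cy;Z=P[...,2]
m=(d>0)&(abs(Y)<.1)&(abs(X)<.05)&(Z>.15)&(Z<.3); print("lid X,Zmax near",m.sum(),np.percentile(X[m],[2,50,98]).round(3),np.percentile(Z[m],99).round(3))
```

```text
12.4 [0.4101 0.2363 0.3372] [-3.141  0.     2.902]
(array([8.000e-04, 1.000e-04, 1.062e-01]), array([-0.0005,  0.0004, -0.007 ]))
1.57 [-0.0373  0.0004  0.1063] [-0.0005  0.0004 -0.007 ]
1.4 [-0.062   0.0005  0.1074] [-0.0005  0.0004 -0.007 ]
1.2 [-0.0902  0.0008  0.114 ] [-0.0005  0.0004 -0.007 ]
1.0 [-0.1165  0.0009  0.126 ] [-0.0005  0.0004 -0.007 ]
0.8 [-0.1399  0.0011  0.1431] [-0.0005  0.0004 -0.007 ]
0.6 [-0.1595  0.0013  0.1645] [-0.0005  0.0004 -0.007 ]
lid X,Zmax near 12623 [0.007 0.013 0.016] 0.269
```

Emit:
carry_out(
  rows=[
    {"xyz": [0,0,0.05],"rot": [0,0,-0.007]},
    {"xyz": [0,0,0.095],"rot": [0,0,-0.007]},
    {"xyz": [0,0,0.106],"rot": [0,0,-0.007]},
    {"xyz": [-0.02,0,0.106],"rot": [0,0,-0.007]},
    {"xyz": [-0.037,0,0.106],"rot": [0,0,-0.007]},
  ],
)

```text
time: 13.08
ee_pos: [0.4473, 0.2275, 0.2333]
eef_rot: [3.14, 0.002, 2.909]
ft_force: [-1.6, 0.6, 2.0]
width: 0.0001
finger_force: 1.2
```

Emit:
carry_out(
  rows=[
    {"xyz": [-0.008,0,0],"rot": [0,0,0]},
    {"xyz": [-0.016,0,0.0],"rot": [0,0,0]},
    {"xyz": [-0.025,0,0.001],"rot": [0,0,0]},
  ],
)

```text
time: 13.45
ee_pos: [0.4715, 0.2218, 0.2313]
eef_rot: [3.141, 0.002, 2.91]
ft_force: [-2.0, 0.4, 0.8]
width: 0.0002
finger_force: 1.0
```

```bash
cat >> h.py <<'E'
def lid():
    for n in("scene","wrist"):
        im,d,K,Rw,C=cam(n); P=cloud(d,K,Rw,C); L=P-hinge; X=L@cx;Y=L@cy;Z=P[...,2]
        h=cv2.cvtColor(im,cv2.COLOR_RGB2HSV)
        m=(d>0)&(abs(Y)<.095)&(abs(Y)>.05)&(X>-.18)&(X<.05)&(Z>.112)&(Z<.3)&(h[...,0]>8)&(h[...,0]<28)&(im.max(2)>40)
        if m.sum()<100: print(n,"few",m.sum());continue
        k=np.hypot(X[m],Z[m]-.098)>.08; th=np.arctan2(Z[m]-.098,-X[m])[k]; print(n,"lid angle pct",np.percentile(th,[10,50,90]).round(3),"rad",np.percentile(np.hypot(X[m],Z[m]-.098),98).round(3))
E
python3 - <<'E'
from h import *
o=get_obs();print(o["time"],np.round(o["ee_pos"],4),np.round(o["eef_rot"],3),np.round(o["ft_force"],2))
lid()
for th in(1.4,1.2,1.0,.8,.6): print(th,*rel(tcp(th,pen=.004),Rl))
E
```

```text
13.45 [0.4715 0.2218 0.2313] [3.141e+00 2.000e-03 2.910e+00] [-1.99  0.37  0.76]
scene lid angle pct [1.352 1.363 1.378] rad 0.169
wrist lid angle pct [1.405 1.42  1.451] rad 0.171
1.4 [0.0014 0.0003 0.0004] [-0.0004  0.0011  0.0001]
1.2 [-0.0268  0.0003  0.007 ] [-0.0004  0.0011  0.0001]
1.0 [-0.0531  0.0003  0.0191] [-0.0004  0.0011  0.0001]
0.8 [-0.0765  0.0003  0.0362] [-0.0004  0.0011  0.0001]
0.6 [-0.0961  0.0003  0.0576] [-0.0004  0.0011  0.0001]
```

Emit:
carry_out(
  rows=[
    {"xyz": [-0.014,0,0.003],"rot": [0,0,0]},
    {"xyz": [-0.028,0,0.0075],"rot": [0,0,0]},
    {"xyz": [-0.041,0,0.013],"rot": [0,0,0]},
    {"xyz": [-0.054,0,0.02],"rot": [0,0,0]},
    {"xyz": [-0.066,0,0.028],"rot": [0,0,0]},
  ],
)

```text
time: 14.18
ee_pos: [0.5362, 0.2063, 0.202]
eef_rot: [-3.141, 0.001, 2.91]
ft_force: [-1.2, 2.3, 1.3]
width: 0.0001
finger_force: 0.6
```

Emit:
carry_out(
  rows=[
    {"xyz": [-0.011,0,0.009],"rot": [0,0,0]},
    {"xyz": [-0.021,0,0.019],"rot": [0,0,0]},
    {"xyz": [-0.031,0,0.03],"rot": [0,0,0]},
  ],
)

```text
time: 14.55
ee_pos: [0.5658, 0.1992, 0.1717]
eef_rot: [-3.141, 0.0, 2.91]
ft_force: [-1.6, 0.6, 0.6]
width: -0.0001
finger_force: 0.4
```

Run:
```python
from h import *
o=get_obs();print(o["time"],np.round(o["ee_pos"],4),np.round(o["eef_rot"],3),np.round(o["ft_force"],2))
lid()
for th in(.6,.5,.4,.3,.2,.1,.05,0): print(th,*rel(tcp(th,pen=.004),Rl))
```

```text
14.55 [0.5658 0.1992 0.1717] [-3.141  0.     2.91 ] [-1.56  0.64  0.61]
scene lid angle pct [0.553 0.588 0.963] rad 0.208
wrist lid angle pct [0.592 0.61  0.643] rad 0.165
0.6 [ 0.0004  0.0008 -0.0028] [-0.0021 -0.0017  0.0001]
0.5 [-0.0078  0.0008  0.0093] [-0.0021 -0.0017  0.0001]
0.4 [-0.0146  0.0009  0.022 ] [-0.0021 -0.0017  0.0001]
0.3 [-0.0202  0.0009  0.0354] [-0.0021 -0.0017  0.0001]
0.2 [-0.0244  0.0009  0.0493] [-0.0021 -0.0017  0.0001]
0.1 [-0.0272  0.001   0.0636] [-0.0021 -0.0017  0.0001]
0.05 [-0.028   0.001   0.0708] [-0.0021 -0.0017  0.0001]
0 [-0.0285  0.001   0.078 ] [-0.0021 -0.0017  0.0001]
```

Emit:
carry_out(
  rows=[
    {"xyz": [-0.008,0,0.011],"rot": [0,0,0]},
    {"xyz": [-0.015,0,0.022],"rot": [0,0,0]},
    {"xyz": [-0.021,0,0.036],"rot": [0,0,0]},
    {"xyz": [-0.025,0,0.049],"rot": [0,0,0]},
    {"xyz": [-0.027,0,0.06],"rot": [0,0,0]},
  ],
)

```text
time: 15.28
ee_pos: [0.5919, 0.193, 0.1115]
eef_rot: [-3.141, 0.001, 2.91]
ft_force: [0.2, -0.5, 0.9]
width: -0.0001
finger_force: 0.3
```

Emit:
carry_out(
  rows=[
    {"xyz": [-0.002,0,0.004],"rot": [0,0,0]},
    {"xyz": [-0.003,0,0.008],"rot": [0,0,0]},
    {"xyz": [-0.003,0,0.011],"rot": [0,0,0]},
  ],
)

```text
time: 15.65
ee_pos: [0.5944, 0.1929, 0.1031]
eef_rot: [3.141, 0.001, 2.911]
ft_force: [-1.8, 0.7, 1.8]
width: 0.0
finger_force: 1.0
```

Run:
```python
from h import *
o=get_obs();print(o["time"],np.round(o["ee_pos"],4),np.round(o["eef_rot"],3),np.round(o["ft_force"],2))
lid(); print(rel(tcp(0),Rl))
```

```text
15.65 [0.5944 0.1929 0.1031] [3.141e+00 1.000e-03 2.911e+00] [-1.82  0.69  1.84]
scene few 41
wrist lid angle pct [0.602 0.631 0.654] rad 0.157
(array([0.0013, 0.    , 0.0055]), array([0.    , 0.0009, 0.0011]))
```

Now I'll press down in small steps while watching the force.

Emit:
carry_out(
  rows=[
    {"xyz": [0,0,0.002],"rot": [0,0,0]},
    {"xyz": [0,0,0.004],"rot": [0,0,0]},
    {"xyz": [0,0,0.004],"rot": [0,0,0]},
  ],
)

```text
time: 16.12
ee_pos: [0.5949, 0.1926, 0.1004]
eef_rot: [3.141, 0.003, 2.91]
ft_force: [-5.4, -1.5, 11.2]
width: -0.0001
finger_force: 5.7
```

Emit:
carry_out(
  rows=[
    {"xyz": [0,0,0.002],"rot": [0,0,0]},
    {"xyz": [0,0,0.003],"rot": [0,0,0]},
    {"xyz": [0,0,0.003],"rot": [0,0,0]},
  ],
)

```text
time: 16.5
ee_pos: [0.595, 0.1927, 0.1002]
eef_rot: [3.14, 0.004, 2.91]
ft_force: [-10.6, -3.0, 22.2]
width: 0.0003
finger_force: 10.8
```

Emit:
carry_out(
  rows=[
    {"xyz": [0,0,0.002],"rot": [0,0,0]},
    {"xyz": [0,0,0.003],"rot": [0,0,0]},
    {"xyz": [0,0,0.003],"rot": [0,0,0]},
  ],
)

```text
time: 16.88
ee_pos: [0.595, 0.1927, 0.1001]
eef_rot: [3.139, 0.006, 2.91]
ft_force: [-16.3, -4.6, 32.1]
width: 0.0004
finger_force: 15.9
```

Run:
```python
from h import *
for n in("scene","top","wrist"):
    im,d,K,Rw,C=cam(n); P=cloud(d,K,Rw,C); L=P-hinge; X=L@cx;Y=L@cy;Z=P[...,2]
    m=(d>0)&(abs(Y)<.095)&(abs(Y)>.045)&(X>-.165)&(X<-.01)&(Z>.09)&(Z<.135)
    if m.sum()<100: print(n,m.sum());continue
    c=np.polyfit(X[m],Z[m],1); r=Z[m]-np.polyval(c,X[m]); k=abs(r)<.004; c=np.polyfit(X[m][k],Z[m][k],1); print(n,m.sum(),"slope angle",(-c[0]).round(4),"z at hinge, front",c[1].round(4),np.polyval(c,-.17).round(4))
```

```text
scene 1434 slope angle -0.0028 z at hinge, front 0.1076 0.1072
top 2741 slope angle -0.0061 z at hinge, front 0.1094 0.1083
wrist 72379 slope angle -0.0023 z at hinge, front 0.1086 0.1082
```

The lid reads flat at 108 mm, so it is shut. I'll retract and check it again.

Emit:
carry_out(
  rows=[
    {"xyz": [0,0,-0.01],"rot": [0,0,0]},
    {"xyz": [0,0,-0.04],"rot": [0,0,0]},
    {"xyz": [0,0,-0.1],"rot": [0,0,0]},
    {"xyz": [0,0,-0.15],"rot": [0,0,0]},
    {"xyz": [0,0,-0.15],"rot": [0,0,0]},
  ],
)

```text
time: 17.65
ee_pos: [0.5962, 0.193, 0.2476]
eef_rot: [3.137, 0.009, 2.91]
ft_force: [0.5, -0.5, -0.3]
width: -0.0001
finger_force: 0.0
```

Run:
```python
from h import *
o=get_obs();print(o["time"],np.round(o["ee_pos"],4),np.round(o["ft_force"],2))
for n in("scene","top","wrist"):
    im,d,K,Rw,C=cam(n); P=cloud(d,K,Rw,C); L=P-hinge; X=L@cx;Y=L@cy;Z=P[...,2]
    m=(d>0)&(abs(Y)<.095)&(X>-.165)&(X<-.01)&(Z>.09)&(Z<.135)
    c=np.polyfit(X[m],Z[m],1); r=Z[m]-np.polyval(c,X[m]); k=abs(r)<.004; c=np.polyfit(X[m][k],Z[m][k],1); print(n,m.sum(),"slope",(-c[0]).round(4),"z hinge, front",c[1].round(4),np.polyval(c,-.17).round(4))
    cv2.imwrite(f"pics/{n}9.png",im[:,:,::-1])
```

```text
17.65 [0.5962 0.193  0.2476] [ 0.51 -0.46 -0.26]
scene 3369 slope -0.0007 z hinge, front 0.1075 0.1074
top 4958 slope -0.0029 z hinge, front 0.1092 0.1087
wrist 42663 slope -0.0016 z hinge, front 0.1087 0.1084
```

View pics/scene9.png

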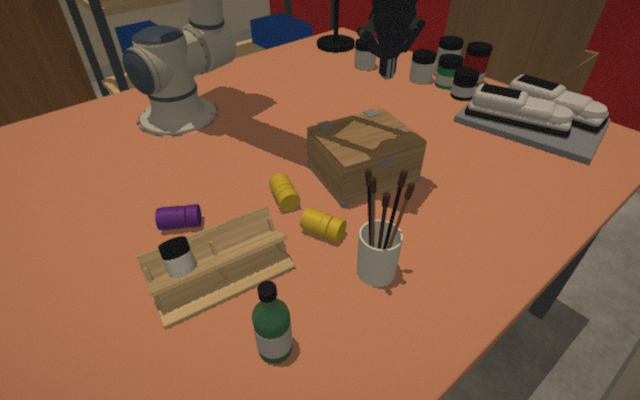

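The scene view shows the lid flat on the case at (365,145). The short jar (178,258), the bottle (272,330) and the pot (380,250) are where they began, and the gripper is clear at (390,55).

```bash
python3 -c "
from station import hand_in
print(hand_in())"
```

```text
the job is handed in; nothing more can be done
None
```

I've handed the job in: the tall jar was standing upright in the case's empty bay at my last look, the lid is pressed shut past its catch, and the other items look unmoved. The first grasp closed just above the cap without moving the jar, and the second one held.

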